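# Tip the parts tray to its lip corner and hold it

## Task

Take hold of the blue parts tray and tilt it until all five loose parts in it (two aluminium knobs, three brass spacers) have slid together into the corner with the red-taped pouring lip, spilling none onto the desk and leaving the things around it where they are. Finish while still holding the tray clearly tilted, lip corner lowest and parts gathered there, so that I can pick them out; that corner may rest on the desk.

Things in the scene. Friction and masses are not known exactly. Their poses are not given: they have to be found in the camera images.
- tray: Blue plastic parts tray, open on top, 170 (x) by 150 (y) by 45 mm high, 0.16-0.26 kg. Origin: centre of the underside, z up. Floor and upright walls 4 mm thick; all corners cut off at 45 degrees (30 mm off each side; corner walls 42 mm long). A rim 10 mm thick, 12 mm tall runs round the top except at the lip. Slippery for the parts (friction 0.2-0.3): they slide into a corner at about 30-40 degrees of tilt.
- tray_lip_corner (a point): Gathering corner: point on the tray's inner floor, 4 mm above the underside, at the foot of the middle of the corner wall with the pouring lip (tray x -67, y -57 mm). That wall is 26 mm high; the lip, taped red, flares 14 mm outward from it, up to 40 mm above the underside. Axes as the tray's.
- tray_pivot (a point): Middle of the 42 mm long bottom edge outside the lip corner's wall (tray x -70, y -60, z 0 mm), on which the tray can be pivoted. Axes as the tray's.
- tray_grip_rim (a point): Top of the rim, middle of its 10 mm thickness, at the middle of the cut corner opposite the lip (tray x 69, y 59, z 45 mm). Here the rim runs straight for 42 mm, square to the tray's direction (1, 1), and can be pinched from above, one finger inside the tray and one outside. Axes as the tray's. No loose part starts within 35 mm of it.
- desk: The fixed desk, wooden top at height 0; origin at the middle of its top.
- knob_1: Loose turned aluminium control knob in the tray: cylinder 20 mm diameter, 14 mm tall, 14 g, standing on its flat end with a black pointer line on top. Origin at the centre of its underside.
- knob_2: Second control knob, the same as knob_1.
- spacer_1: Loose brass spacer in the tray: cylinder 16 mm diameter, 14 mm tall, 18 g, standing on its end with a dark bore on top. Origin at the centre of its underside.
- spacer_2: Second brass spacer, the same as spacer_1.
- spacer_3: Third brass spacer, the same as spacer_1.
- receiver: Opened set-top receiver, an aluminium chassis with a green circuit board, 280 x 220 mm and 62 mm high, heavy and fixed, on the robot's left. Origin at the centre of its underside. Leave alone.
- mouse: Black cordless mouse, 100 x 58 mm, 32 mm high, on the robot's right. Origin at the centre of its underside. Leave alone.
- book: Thick yellow paperback, 150 x 100 mm, 33 mm high, on the far right. Origin at the centre of its underside. Leave alone.
- screwdriver: Red-handled screwdriver lying on the desk between the tray and the receiver, about 200 mm long. Origin under its middle. Leave alone.
Mind the look-alikes: they are no part of the job. Of the things that look like the tray, the middle-sized one is meant.

How it is judged:
By the outcome, as a careful person would: the job done as asked, in the order asked, and still so for the second after the job is handed in, while the arm keeps its last pose, push and grip.
It also fails if it takes over 38 s, if anything falls off the work surface, if the arm or the gripper's body presses on something with over 40 N, if the wrist force passes 120 N, or if a joint passes its speed limit or range.

## Robot

A 6-joint arm with a two-finger parallel gripper is mounted at the origin on the work surface. World frame = base frame: x ahead of the robot, y to its left, z up, the work surface at z = 0. Lengths are in m, angles in degrees, forces in N, time in s.
With the tool pointing down it reaches from about 0.3 to 0.75 m from the base axis. Payload 8.5 kg.
Tool frame: the origin (TCP) lies midway between the tips of the shut fingers; the grasp point (between the pads) lies 19 mm behind it (env.grip_depth is the distance from the TCP to the grasp point, in m); x points along the fingers, y is the direction in which the jaws open and shut, and the axes are right-handed (so a half turn about x gives the same grasp; the last joint's range is limited). The gripper opens to 85 mm and grips with 20 to 120 N. Pads are 22 mm wide; open, the fingers measure 114 mm over their backs; the gripper's body (76 mm by 85 mm) begins 54 mm behind the grasp point. The pads swing forward as they close: fully open they stand 13 mm farther back than shut.
Start: joints at [62.55, 21.807, 74.336, -0, 83.858, -12.336], TCP at [0.143, 0.531, 0.231] pointing down, gripper open.
Joint ranges: [-178.18, 178.18], [-50.72, 133.34], [12.68, 142.11], [-81.47, 261.47], [9.98, 163.14], [-165.26, 165.26]. Speed limits (degrees/s): [136.94, 136.94, 180, 180, 180, 180].

## Interface

Orientations are given as a 3x3 rotation matrix whose columns are the frame's x, y, z axes.
In Python, from rig import env gives the robot as it stands.
- The arm moves only by the tool play_rows, never from a script. Its arguments are lists of equal length, an entry for each row: "travel": the shift along the world's x, y, z in cm, a list of three; "rotation": the turn, a rotation vector about the world's x, y, z in rad, a list of three; "claw": the finger opening in cm, from 0 to 8.54. A call has 1 to 12 rows; each row shifts and turns the pose as measured when the row begins; what a row does not reach is not made up. A row lasts 1/12 s, in which the tool goes at most 41.7 mm and 7.16 degrees, less where a joint would pass 70% of its speed; a pose out of reach is approached as far as the arm can. A call is refused whole if a number of a shift passes 4.17 or a number of a turn 0.125, either way. A call with a gripper value outside its range is refused whole. The fingers move at their own pace and stop on an object; "squeeze" is the grip in N (left out, the last holds). Time passes only in rows, so rows that do not move let the fingers close. It gives the time, the measured TCP pose, the force and the opening at its end, in the units of the state.
- env.observe(): the state, without advancing time (a new reading comes with each control period).
- env.get_image(name): name is "scene" or "top"; returns the picture (400x640x3 uint8, red, green, blue); there is no depth.
- env.camera_info(name): a dict with "vertical_fov" (degrees; the focal length in pixels is half the picture's height over the tangent of half this angle, whatever the lens; pixels are square), "cx", "cy" (the principal point, pixels), "eye" and "rotation" of the camera in the world. Camera axes: x right, y down, z forward; pixel columns grow to the right and rows downward; lengths in m; the calibration is good to about 2 mm. A picture is of the moment at which its call begins. camera_info takes no time and is no camera call.
- env.close_job(): hands the job in, once; it reports no verdict.
The state is a dict: "time_s": time; "q": joint angles; "qvel": joint speeds; "joint_efforts": joint torques, N m; "position": TCP position; "tool_rot": TCP orientation; "ft_force": force on the tool from outside, world axes, zero at the start; "wrist_torque": the same for the moment, N m; "grip_width": finger opening in m.
Only numpy, scipy, OpenCV 4.12 (cv2) and the standard library are available. Lean on these libraries where they do the work, as an engineer would, in place of code of your own. Each camera call takes 0.05 s, during which the arm holds its last target.

## Working session

There is one attempt and no reset: what is moved stays moved. The work goes in short steps, Python scripts to look and compute and a tool call to move; the robot and the scene stay as the last step left them, time stands still between calls to the robot, and variables do not carry over. Pictures are saved under pics/ and viewed, and the job is handed in when it is done.

Besides the shell and the picture viewer there is one more tool, called in YAML: its name, and indented under it one key for each argument. play_rows: Moves the arm, as the interface text tells. Its arguments: {"type":"object","properties":{"travel":{"type":"array","items":{"type":"array","items":{"type":"number"}}},"rotation":{"type":"array","items":{"type":"array","items":{"type":"number"}}},"claw":{"type":"array","items":{"type":"number"}},"squeeze":{"type":"number"}},"required":["travel","rotation","claw"]}

```bash
mkdir -p pics; ls; python3 - <<'E'
from rig import env
import cv2
for n in("scene","top"):
    i=env.get_image(n); cv2.imwrite(f"pics/{n}0.png",i[:,:,::-1]); print(n,env.camera_info(n))
print(env.observe(),env.grip_depth)
E
```

```text
pics
scene {'vertical_fov': 42.064982943652254, 'cx': 318.759225348002, 'cy': 209.05643589050524, 'eye': array([ 1.3953047 , -0.79467242,  0.87060582]), 'rotation': array([[ 0.69762919,  0.40477366, -0.5911614 ],
       [ 0.71635378, -0.37993634,  0.58522273],
       [ 0.01227904, -0.83174916, -0.55501582]])}
top {'vertical_fov': 45.40058311107218, 'cx': 313.5933161133783, 'cy': 200.10165495583556, 'eye': array([0.32065434, 0.05910359, 1.24531031]), 'rotation': array([[ 0.0064655 , -0.98449226,  0.17530883],
       [-0.99994737, -0.00776167, -0.00670901],
       [ 0.00796565, -0.17525623, -0.98449063]])}
{'time_s': 0.1, 'q': array([ 6.25482990e+01,  2.18383143e+01,  7.43795143e+01,  1.04386709e-03,
        8.38556177e+01, -1.23352690e+01]), 'qvel': array([ 0.02615372, -0.15123817, -0.12338133, -0.06364247, -0.06985032,
       -0.0082917 ]), 'joint_efforts': array([ 3.95718773e-03, -4.49214399e+01, -2.31656295e+01, -2.18813470e-04,
        3.65714026e-03, -4.56240059e-05]), 'position': array([0.14330478, 0.53074385, 0.23076768]), 'tool_rot': array([[-6.07021924e-04,  2.60782903e-01,  9.65397280e-01],
       [-1.12918881e-03,  9.65396664e-01, -2.60783446e-01],
       [-9.99999178e-01, -1.24841708e-03, -2.91543805e-04]]), 'ft_force': array([0.33367188, 0.44966735, 0.20833264]), 'wrist_torque': array([ 0.06676159, -0.00645722,  0.024722  ]), 'grip_width': 0.0852256230227887} 0.0187
```

View pics/top0.png

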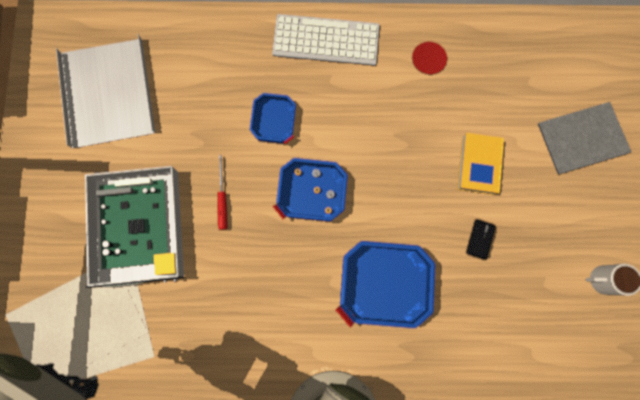

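View pics/scene0.png

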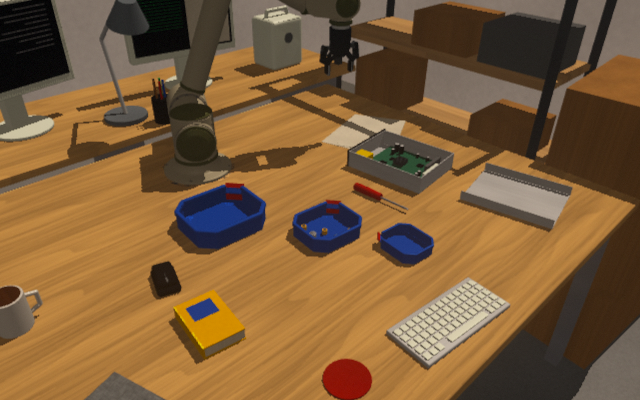

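Three blue trays are visible in the top view: small at (274,118), middle at (312,190) and large at (388,285). The middle one fits: it is the middle size and the only one holding five parts. Its red lip is at (280,211). I'll confirm in an enlarged crop.

```bash
python3 - <<'E'
import cv2
i=cv2.imread("pics/top0.png")[145:235,260:360]
cv2.imwrite("pics/crop0.png",cv2.resize(i,None,fx=6.5,fy=6.5,interpolation=cv2.INTER_CUBIC))
i=cv2.imread("pics/scene0.png")[190:260,280:375]
cv2.imwrite("pics/crop0s.png",cv2.resize(i,None,fx=8,fy=8,interpolation=cv2.INTER_CUBIC))
E
```

```text
(no output)
```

View pics/crop0.png

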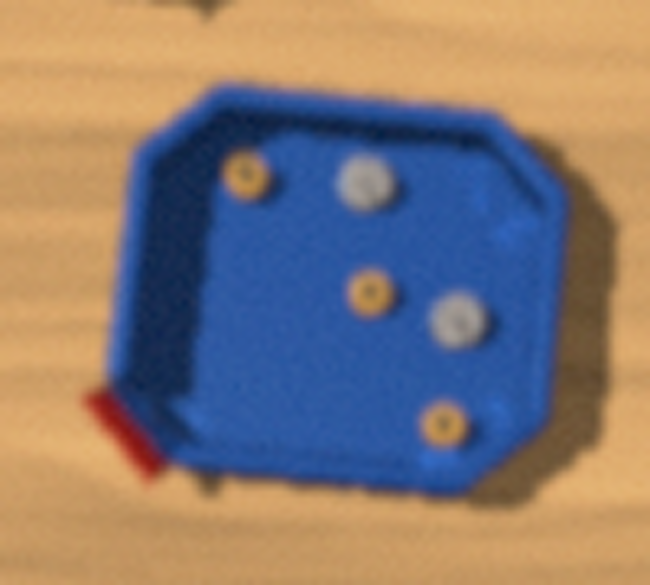

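View pics/crop0s.png

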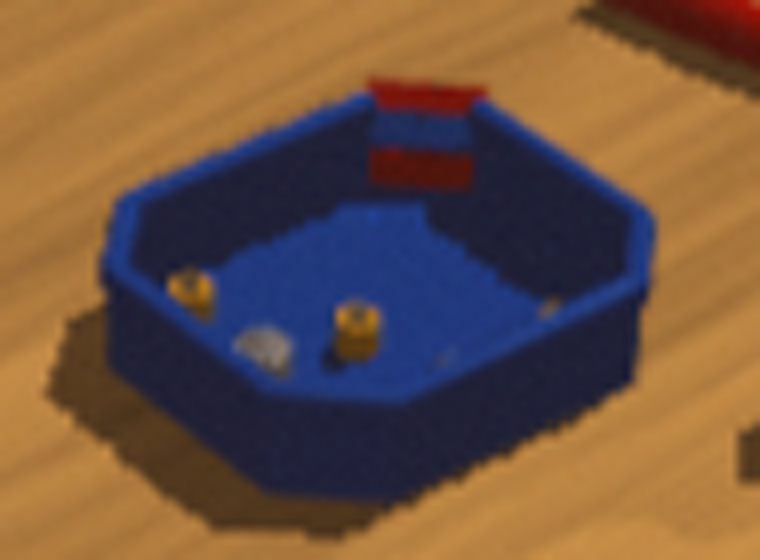

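Confirmed: the middle tray holds three spacers and two knobs, and its red lip is at crop (127,437), so its grip corner is crop (533,150). Next I'll fit its pose from the rim corners.

```bash
cat > h.py <<'E'
import numpy as np,cv2
from scipy.optimize import least_squares
from scipy.spatial.transform import Rotation as R
from rig import env
def proj(P,n):
    c=env.camera_info(n); f=200/np.tan(np.radians(c['vertical_fov'])/2)
    p=(np.atleast_2d(P)-c['eye'])@c['rotation']
    return np.c_[c['cx']+f*p[:,0]/p[:,2],c['cy']+f*p[:,1]/p[:,2]]
def ray(u,n,z):
    c=env.camera_info(n); f=200/np.tan(np.radians(c['vertical_fov'])/2)
    d=c['rotation']@np.array([(u[0]-c['cx'])/f,(u[1]-c['cy'])/f,1]); return c['eye']+d*(z-c['eye'][2])/d[2]
H=.045
# outer rim corners tray frame: 
C=np.array([[-.085,.045,H],[-.055,.075,H],[.055,.075,H],[.085,.045,H],[.085,-.045,H],[.055,-.075,H],[-.055,-.075,H],[-.085,-.045,H]])
E
python3 - <<'E'
from h import *
top=np.array([[133,150],[215,88],[497,112],[568,190],[548,415],[470,492],[170,465],[108,375]])/6.5-.42+[260,145]
sc=np.array([[655,215],[640,285],[405,402],[262,388],[105,258],[122,197],[365,95],[490,100]])/8-.44+[280,190]
def T(p): 
    return C@R.from_euler('z',p[2]).as_matrix().T+[p[0],p[1],0]
def rt(p): return (proj(T(p),'top')-top).ravel()
def rs(p): return (proj(T(p),'scene')-sc).ravel()
p0=[.4,.06,-1.65]
for f in (rt,rs,lambda p:np.r_[rt(p),rs(p)]):
    s=least_squares(f,p0,loss='soft_l1'); print(s.x,np.degrees(s.x[2]),np.abs(s.fun).round(1))
p=s.x; M=R.from_euler('z',p[2]).as_matrix()
for n,v in dict(grip=[.069,.059,.045],lip=[-.067,-.057,.004],piv=[-.07,-.06,0]).items(): print(n,M@v+[p[0],p[1],0])
for u in [(245,174),(366,183),(371,292),(458,320),(443,424)]:
    w=ray(np.array(u)/6.5-.42+[260,145],'top',.018); print('part',(M.T@(w-[p[0],p[1],0])).round(3))
for n,u in dict(scr1=(222,158),scr2=(223,229),small=(288,143),smallR=(296,137)).items(): print(n,ray(u,'top',.0).round(3))
E
```

```text
[ 0.56503887  0.05592039 -1.65467465] -94.80587394443575 [0.4 0.7 0.5 0.  0.5 0.1 0.8 0.4 0.5 0.2 1.2 1.1 1.7 0.9 0.7 0.3]
[ 0.56899257  0.05683745 -1.67981231] -96.24615592143678 [0.6 0.1 0.4 0.2 1.5 0.2 0.4 0.2 0.1 0.7 0.5 0.2 0.6 0.2 0.6 0.3]
[ 0.56649882  0.05689817 -1.6647353 ] -95.38230649381018 [0.3 0.2 0.5 0.7 0.6 0.2 1.  0.2 1.1 0.1 1.9 1.5 1.  1.7 0.2 0.6 1.4 0.8
 0.1 0.9 1.6 0.6 0.3 0.1 0.4 0.6 0.2 0.3 0.5 0.5 1.6 0.2]
grip [ 0.61876643 -0.01733186  0.045     ]
lip [0.51603479 0.12894942 0.004     ]
piv [0.51332942 0.13221759 0.        ]
part [-0.042  0.046  0.018]
part [0.007 0.047 0.018]
part [0.014 0.002 0.018]
part [ 0.05  -0.006  0.018]
part [ 0.048 -0.048  0.018]
scr1 [0.655 0.297 0.   ]
scr2 [0.464 0.287 0.   ]
small [0.699 0.121 0.   ]
smallR [0.716 0.099 0.   ]
```

play_rows:
  travel:
    - [2.3,-2.7,0]
    - [2.3,-2.7,0]
    - [2.3,-2.7,0]
    - [2.3,-2.7,0]
    - [2.3,-2.7,0]
    - [2.3,-2.7,0]
    - [2.3,-2.7,0]
    - [2.3,-2.7,0]
    - [2.3,-2.7,0]
    - [2.3,-2.7,0]
  rotation:
    - [0,0,-0.11]
    - [0,0,-0.11]
    - [0,0,-0.11]
    - [0,0,-0.11]
    - [0,0,-0.11]
    - [0,0,-0.11]
    - [0,0,-0.11]
    - [0,0,-0.11]
    - [0,0,-0.11]
    - [0,0,-0.11]
  claw: [5,5,5,5,5,5,5,5,5,5]
  squeeze: 80

```text
time_s: 0.93
position: [0.375, 0.2507, 0.2275]
tool_rot: [[-0.007, 0.986, 0.168], [0.001, 0.168, -0.986], [-1.0, -0.007, -0.002]]
ft_force: [0.9, 0.3, -0.3]
grip_width: 0.0498
```

play_rows:
  travel:
    - [2.4,-2.7,0]
    - [2.4,-2.7,0]
    - [2.4,-2.7,0]
    - [2.4,-2.7,0]
    - [2.4,-2.7,-1]
    - [2.4,-2.7,-1.5]
    - [2.4,-2.7,-2]
    - [2.4,-2.7,-2]
    - [2.4,-2.7,-2]
    - [2.4,-2.5,-2]
    - [0,0,0]
  rotation:
    - [0,0,-0.105]
    - [0,0,-0.105]
    - [0,0,-0.105]
    - [0,0,-0.105]
    - [0,0,-0.105]
    - [0,0,-0.105]
    - [0,0,-0.105]
    - [0,0,-0.105]
    - [0,0,-0.105]
    - [0,0,-0.105]
    - [0,0,0]
  claw: [5,5,5,5,5,5,5,5,5,5,5]

```text
time_s: 1.85
position: [0.623, -0.0356, 0.1175]
tool_rot: [[-0.003, 0.583, -0.812], [0.005, -0.812, -0.583], [-1.0, -0.006, -0.0]]
ft_force: [-1.0, 0.0, -1.2]
grip_width: 0.0496
```

```bash
python3 - <<'E'
from h import *
o=env.observe(); print(o['time_s'],o['position'],o['tool_rot'].round(3),o['q'].round(1))
t=env.get_image('top');s=env.get_image('scene')
a=cv2.resize(t[145:235,260:360],None,fx=4,fy=4,interpolation=3)[:,:,::-1];b=cv2.resize(s[150:260,280:380],None,fx=4,fy=4,interpolation=3)[:,:,::-1]
c=np.zeros((440,800,3),np.uint8);c[:360,:400]=a;c[:,400:]=b;cv2.imwrite('pics/a1.png',c)
g=np.array([.6188,-.0173,.045]); print((g-o['position'])*100)
E
```

```text
1.85 [ 0.62300236 -0.03555163  0.11747479] [[-0.003  0.583 -0.812]
 [ 0.005 -0.812 -0.583]
 [-1.    -0.006 -0.   ]] [-14.2  34.7  71.5   0.2  74.1  40.1]
[-0.42023649  1.82516299 -7.24747864]
```

View pics/a1.png

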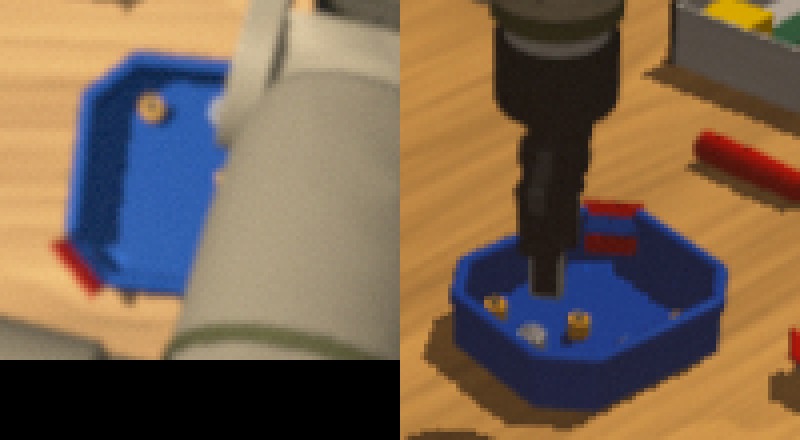

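play_rows:
  travel:
    - [-0.2,0.9,-1]
    - [-0.2,0.9,-1]
    - [0,0,0]
  rotation:
    - [0,0,0.034]
    - [0,0,0.034]
    - [0,0,0]
  claw: [5,5,5]

```text
time_s: 2.2
position: [0.6166, -0.0117, 0.1028]
tool_rot: [[0.001, 0.649, -0.761], [0.005, -0.761, -0.649], [-1.0, -0.003, -0.004]]
ft_force: [0.3, 0.3, -0.0]
grip_width: 0.0503
```

```bash
python3 - <<'E'
from h import *
o=env.observe(); print(o['time_s'],o['position'],o['tool_rot'].round(4),o['qvel'].round(1))
s=env.get_image('scene')
P=o['position'];y=o['tool_rot'][:,1]
for z in (P[2],.045): 
  print(proj([P*[1,1,0]+[0,0,z]+k*y for k in(-.025,0,.025)],'scene').round(1))
print('tcp',proj(P,'scene'))
cv2.imwrite('pics/a2.png',cv2.resize(s[170:260,280:380],None,fx=6,fy=6,interpolation=3)[:,:,::-1])
E
```

```text
2.2 [ 0.61659211 -0.01172754  0.10283715] [[ 0.0012  0.6488 -0.7609]
 [ 0.0054 -0.7609 -0.6488]
 [-1.     -0.0033 -0.0045]] [-0.2 -2.  -1.4 -0.3  1.6  0.9]
[[322.8 213.6]
 [321.9 219.1]
 [321.1 224.7]]
[[322.4 231.4]
 [321.6 237. ]
 [320.7 242.8]]
tcp [[321.92546368 219.08242865]]
```

View pics/a2.png

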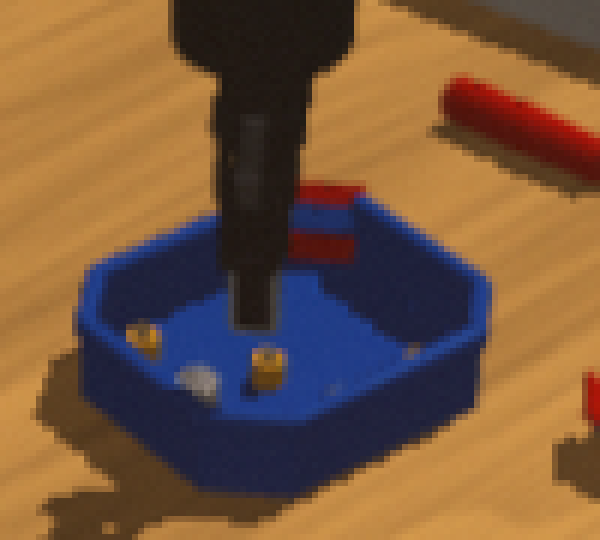

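play_rows:
  travel:
    - [0.2,-0.5,-2]
    - [0,0,-2]
    - [0,0,-1.5]
    - [0,0,-1]
    - [0,0,0]
  rotation:
    - [0,0,-0.01]
    - [0,0,0]
    - [0,0,0]
    - [0,0,0]
    - [0,0,0]
  claw: [5,5,5,5,5]

```text
time_s: 2.67
position: [0.621, -0.0159, 0.0449]
tool_rot: [[0.015, 0.641, -0.767], [0.002, -0.767, -0.641], [-1.0, 0.008, -0.013]]
ft_force: [-0.2, 0.4, 0.7]
grip_width: 0.0501
```

play_rows:
  travel:
    - [-0.2,-0.1,-1]
    - [0,0,-1]
    - [0,0,-0.4]
    - [0,0,0]
  rotation:
    - [-0.002,0.012,0]
    - [0,0,0]
    - [0,0,0]
    - [0,0,0]
  claw: [5,5,5,5]

```text
time_s: 3.0
position: [0.6201, -0.017, 0.0221]
tool_rot: [[0.007, 0.642, -0.767], [-0.002, -0.767, -0.642], [-1.0, 0.005, -0.004]]
ft_force: [0.7, 0.2, -0.7]
grip_width: 0.0502
```

```bash
python3 - <<'E'
from h import *
s=env.get_image('scene')
cv2.imwrite('pics/a3.png',cv2.resize(s[180:260,280:380],None,fx=7,fy=7,interpolation=3)[:,:,::-1])
E
```

```text
(no output)
```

View pics/a3.png

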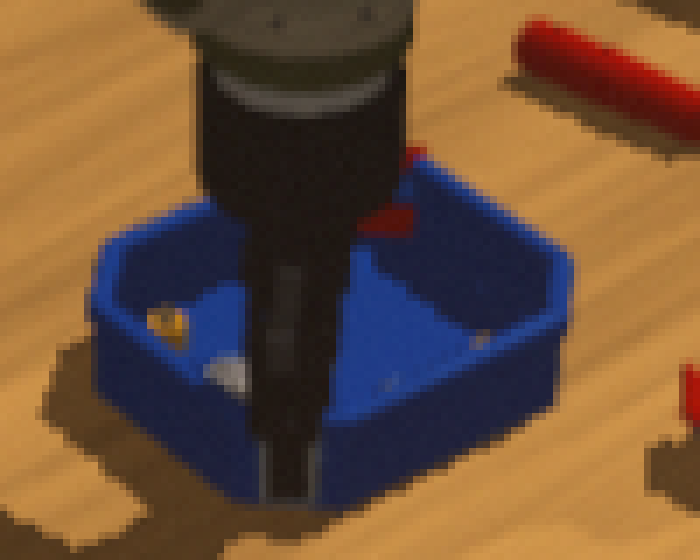

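play_rows:
  travel:
    - [0,0,-0.2]
    - [0,0,0]
    - [0,0,0]
    - [0,0,0]
    - [0,0,0]
    - [0,0,0]
  rotation:
    - [0,0,0]
    - [0,0,0]
    - [0,0,0]
    - [0,0,0]
    - [0,0,0]
    - [0,0,0]
  claw: [4,3,2,1,0.3,0.3]
  squeeze: 80

```text
time_s: 3.55
position: [0.621, -0.017, 0.0218]
tool_rot: [[0.009, 0.641, -0.767], [-0.002, -0.767, -0.641], [-1.0, 0.007, -0.006]]
ft_force: [0.2, 0.9, -1.3]
grip_width: 0.0086
```

play_rows:
  travel:
    - [0,0,0]
    - [0,0,0]
    - [0,0,0]
    - [0,0,0]
  rotation:
    - [0,0,0]
    - [0,0,0]
    - [0,0,0]
    - [0,0,0]
  claw: [0.3,0.3,0.3,0.3]

```text
time_s: 3.88
position: [0.621, -0.0171, 0.0216]
tool_rot: [[0.009, 0.641, -0.767], [-0.002, -0.767, -0.641], [-1.0, 0.007, -0.006]]
ft_force: [0.9, -0.6, -0.5]
grip_width: 0.0084
```

```bash
python3 - <<'E'
from h import *
s=env.get_image('scene')
cv2.imwrite('pics/a4.png',cv2.resize(s[180:260,280:380],None,fx=7,fy=7,interpolation=3)[:,:,::-1])
E
```

```text
(no output)
```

View pics/a4.png

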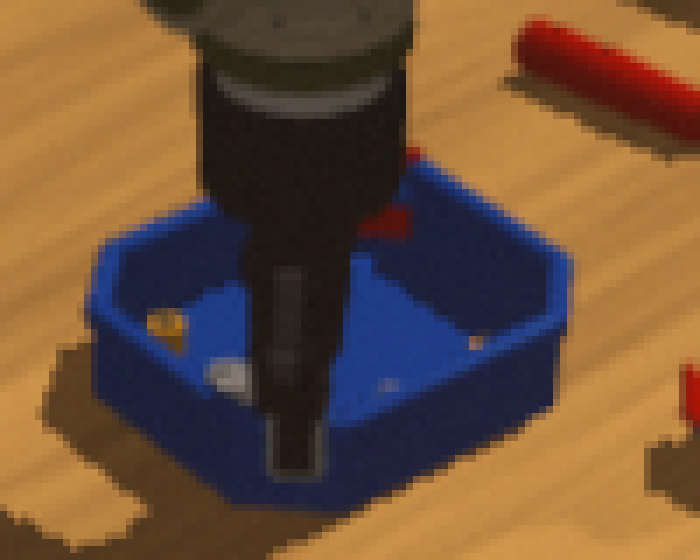

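```bash
cat > t.py <<'E'
from h import *
import sys
d=np.array([.641,-.767,0]);a=np.array([-.767,-.641,0]);P0=np.array([.621,-.0171,.0216]);piv=P0-d*.182;piv[2]=0
R0=np.array([[.009,.641,-.767],[-.002,-.767,-.641],[-1,.007,-.006]])
def pose(th,b): 
    Q=R.from_rotvec(a*np.radians(th)); return Q.apply(P0-piv)+piv+[0,0,b],Q*R.from_matrix(R0)
def st():
    o=env.observe(); Rm=R.from_matrix(o['tool_rot'])
    x=o['tool_rot'][:,0]; th=np.degrees(np.arctan2(x@d,-x[2]))-np.degrees(np.arctan2(R0[:,0]@d,1))
    pv=o['position']-(Rm*R.from_matrix(R0).inv()).apply(P0-piv)-piv
    print('t',round(o['time_s'],2),'tilt',th.round(1),'implied pivot shift mm',(pv*1e3).round(1),'F',o['ft_force'].round(1),'M',o['wrist_torque'].round(2),'w',o['grip_width'].round(4))
    return o,Rm
def plan(th1,n,b):
    o,Rm=st(); p1,q1=pose(th1,b)
    # rotate at even steps, positions on the arc
    rv=(q1*Rm.inv()).as_rotvec()
    x=o['tool_rot'][:,0]; th0=np.degrees(np.arctan2(x@d,-x[2]))
    prev=o['position']
    for k in range(1,n+1):
        p=pose(th0+(th1-th0)*k/n,b)[0]; print(((p-prev)*100).round(2),end=' '); prev=p
    print('\nrot/row',(rv/n).round(4))
def pic(name,n='scene',box=(280,150,380,250),f=6):
    s=env.get_image(n);x0,y0,x1,y1=box
    cv2.imwrite(name,cv2.resize(s[y0:y1,x0:x1],None,fx=f,fy=f,interpolation=3)[:,:,::-1])
E
python3 -c "
from t import *
plan(12,8,.003)"
```

```text
Traceback (most recent call last):
  File "t.py", line 14, in plan
    o,Rm=st(); p1,q1=pose(th1,b)
         ~~^^
  File "t.py", line 11, in st
    print('t',round(o['time_s'],2),'tilt',th.round(1),'implied pivot shift mm',(pv*1e3).round(1),'F',o['ft_force'].round(1),'M',o['wrist_torque'].round(2),'w',o['grip_width'].round(4))
                                                                                                                                                               ^^^^^^^^^^^^^^^^^^^^^
AttributeError: 'float' object has no attribute 'round'
```

```bash
sed -i "s/o\['grip_width'\].round(4)/o['grip_width']/" t.py
python3 -c "
from t import *
plan(12,8,.003)"
```

```text
t 3.93 tilt 0.0 implied pivot shift mm [-0.  0.  0.] F [ 0.9 -0.6 -1.2] M [-0.02 -0.04 -0.04] w 0.008824321932663717
[-0.05  0.06  0.89] [-0.05  0.06  0.46] [-0.06  0.07  0.45] [-0.06  0.08  0.45] [-0.07  0.08  0.45] [-0.08  0.09  0.45] [-0.08  0.1   0.44] [-0.09  0.11  0.44] 
rot/row [-0.0201 -0.0167  0.    ]
```

play_rows:
  travel:
    - [-0.05,0.06,0.7]
    - [-0.05,0.06,0.5]
    - [-0.06,0.07,0.45]
    - [-0.06,0.08,0.45]
    - [-0.07,0.08,0.45]
    - [-0.08,0.09,0.45]
    - [-0.08,0.1,0.45]
    - [-0.09,0.1,0.45]
  rotation:
    - [-0.02,-0.0167,0]
    - [-0.02,-0.0167,0]
    - [-0.02,-0.0167,0]
    - [-0.02,-0.0167,0]
    - [-0.02,-0.0167,0]
    - [-0.02,-0.0167,0]
    - [-0.02,-0.0167,0]
    - [-0.02,-0.0167,0]
  claw: [0.3,0.3,0.3,0.3,0.3,0.3,0.3,0.3]

```text
time_s: 4.6
position: [0.6144, -0.0097, 0.0644]
tool_rot: [[0.155, 0.624, -0.766], [-0.175, -0.746, -0.643], [-0.972, 0.234, -0.006]]
ft_force: [0.5, 0.7, -2.5]
grip_width: 0.0084
```

```bash
python3 -c "
from t import *
pic('pics/b1.png')
plan(24,10,.003)"
```

```text
t 4.65 tilt 13.2 implied pivot shift mm [-0.8  0.5  2.6] F [-0.3  0.7 -2.5] M [0.09 0.04 0.05] w 0.00823682537746587
[-0.04  0.06  0.47] [-0.08  0.1   0.31] [-0.08  0.1   0.31] [-0.09  0.1   0.3 ] [-0.09  0.11  0.3 ] [-0.09  0.11  0.3 ] [-0.1   0.12  0.3 ] [-0.1   0.12  0.29] [-0.1   0.12  0.29] [-0.11  0.13  0.29] 
rot/row [-0.0145 -0.012  -0.0002]
```

View pics/b1.png

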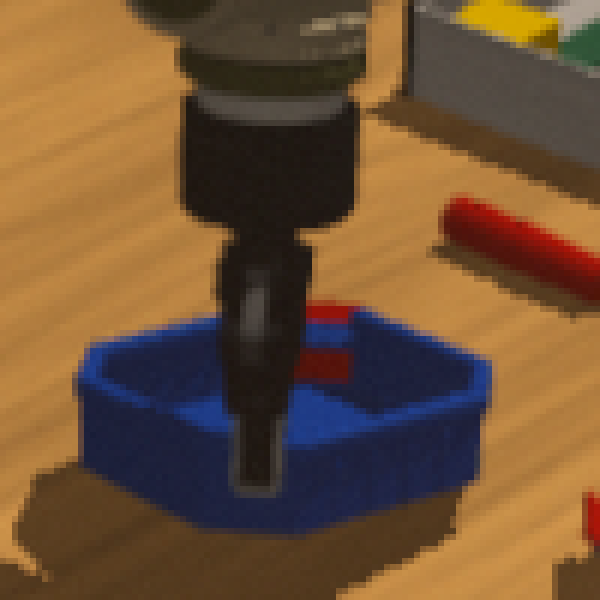

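The tray is following the hand at about 13° of tilt, with its far corner lifted and no slip visible. I'll continue.

play_rows:
  travel:
    - [-0.06,0.07,0.4]
    - [-0.08,0.1,0.31]
    - [-0.08,0.1,0.31]
    - [-0.09,0.1,0.3]
    - [-0.09,0.11,0.3]
    - [-0.09,0.11,0.3]
    - [-0.1,0.12,0.3]
    - [-0.1,0.12,0.29]
    - [-0.1,0.12,0.29]
    - [-0.11,0.13,0.29]
  rotation:
    - [-0.0145,-0.012,0]
    - [-0.0145,-0.012,0]
    - [-0.0145,-0.012,0]
    - [-0.0145,-0.012,0]
    - [-0.0145,-0.012,0]
    - [-0.0145,-0.012,0]
    - [-0.0145,-0.012,0]
    - [-0.0145,-0.012,0]
    - [-0.0145,-0.012,0]
    - [-0.0145,-0.012,0]
  claw: [0.3,0.3,0.3,0.3,0.3,0.3,0.3,0.3,0.3,0.3]

```text
time_s: 5.48
position: [0.6036, 0.0033, 0.099]
tool_rot: [[0.281, 0.581, -0.764], [-0.325, -0.692, -0.645], [-0.903, 0.429, -0.006]]
ft_force: [0.2, 0.3, -2.5]
grip_width: 0.0084
```

```bash
python3 -c "
from t import *
plan(32,12,.003)
pic('pics/b2.png','top',(250,130,370,240),5)"
```

```text
t 5.48 tilt 25.0 implied pivot shift mm [-0.9  0.1  2.6] F [ 0.2  0.3 -2.5] M [ 0.17  0.13 -0.02] w 0.008366516653174904
[-0.04  0.09  0.3 ] [-0.06  0.07  0.15] [-0.06  0.07  0.15] [-0.06  0.08  0.15] [-0.06  0.08  0.14] [-0.06  0.08  0.14] [-0.07  0.08  0.14] [-0.07  0.08  0.14] [-0.07  0.08  0.14] [-0.07  0.08  0.14] [-0.07  0.08  0.14] [-0.07  0.08  0.14] 
rot/row [-0.0078 -0.0065 -0.0002]
```

View pics/b2.png

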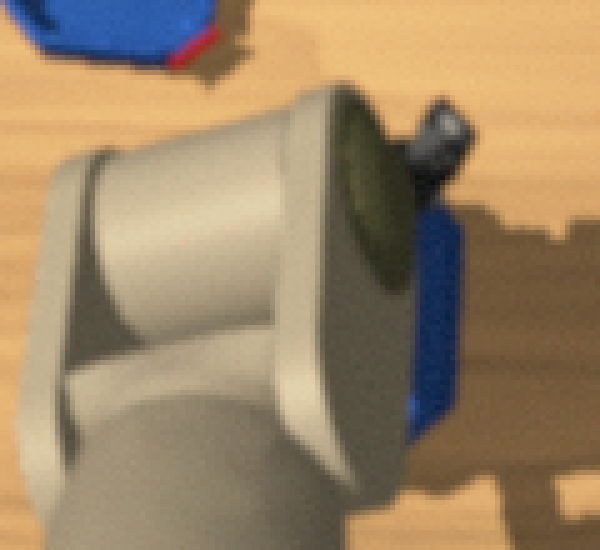

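play_rows:
  travel:
    - [-0.06,0.08,0.25]
    - [-0.06,0.07,0.15]
    - [-0.06,0.07,0.15]
    - [-0.06,0.08,0.15]
    - [-0.06,0.08,0.15]
    - [-0.06,0.08,0.15]
    - [-0.07,0.08,0.15]
    - [-0.07,0.08,0.15]
    - [-0.07,0.08,0.15]
    - [-0.07,0.08,0.15]
    - [-0.07,0.08,0.15]
    - [-0.07,0.08,0.15]
  rotation:
    - [-0.0078,-0.0065,0]
    - [-0.0078,-0.0065,0]
    - [-0.0078,-0.0065,0]
    - [-0.0078,-0.0065,0]
    - [-0.0078,-0.0065,0]
    - [-0.0078,-0.0065,0]
    - [-0.0078,-0.0065,0]
    - [-0.0078,-0.0065,0]
    - [-0.0078,-0.0065,0]
    - [-0.0078,-0.0065,0]
    - [-0.0078,-0.0065,0]
    - [-0.0078,-0.0065,0]
  claw: [0.3,0.3,0.3,0.3,0.3,0.3,0.3,0.3,0.3,0.3,0.3,0.3]

```text
time_s: 6.53
position: [0.5946, 0.0139, 0.1198]
tool_rot: [[0.356, 0.539, -0.764], [-0.415, -0.641, -0.646], [-0.838, 0.546, -0.005]]
ft_force: [0.9, 0.1, -3.4]
grip_width: 0.0087
```

```bash
python3 -c "
from t import *
plan(39,12,.003)
pic('pics/b3.png')"
```

```text
t 6.53 tilt 32.7 implied pivot shift mm [-0.8 -0.3  3.3] F [ 0.9  0.1 -3.4] M [0.22 0.16 0.01] w 0.008670675688248617
[-0.07  0.14  0.18] [-0.07  0.08  0.12] [-0.07  0.08  0.12] [-0.07  0.08  0.12] [-0.07  0.08  0.12] [-0.07  0.08  0.12] [-0.07  0.08  0.11] [-0.07  0.08  0.11] [-0.07  0.08  0.11] [-0.07  0.08  0.11] [-0.07  0.09  0.11] [-0.07  0.09  0.11] 
rot/row [-0.007  -0.0059 -0.0002]
```

View pics/b3.png

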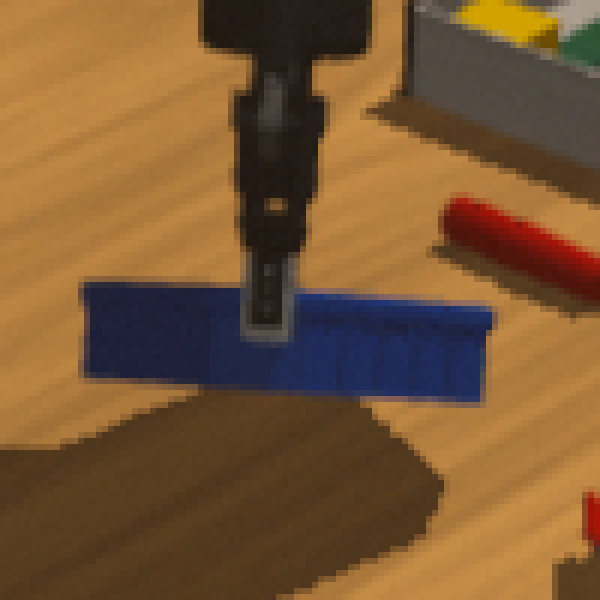

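play_rows:
  travel:
    - [-0.07,0.12,0.13]
    - [-0.07,0.08,0.12]
    - [-0.07,0.08,0.12]
    - [-0.07,0.08,0.12]
    - [-0.07,0.08,0.12]
    - [-0.07,0.08,0.12]
    - [-0.07,0.08,0.11]
    - [-0.07,0.08,0.11]
    - [-0.07,0.08,0.11]
    - [-0.07,0.08,0.11]
    - [-0.07,0.09,0.11]
    - [-0.07,0.09,0.11]
  rotation:
    - [-0.007,-0.0059,0]
    - [-0.007,-0.0059,0]
    - [-0.007,-0.0059,0]
    - [-0.007,-0.0059,0]
    - [-0.007,-0.0059,0]
    - [-0.007,-0.0059,0]
    - [-0.007,-0.0059,0]
    - [-0.007,-0.0059,0]
    - [-0.007,-0.0059,0]
    - [-0.007,-0.0059,0]
    - [-0.007,-0.0059,0]
    - [-0.007,-0.0059,0]
  claw: [0.3,0.3,0.3,0.3,0.3,0.3,0.3,0.3,0.3,0.3,0.3,0.3]

```text
time_s: 7.58
position: [0.5852, 0.0254, 0.1353]
tool_rot: [[0.419, 0.492, -0.763], [-0.489, -0.586, -0.646], [-0.765, 0.644, -0.005]]
ft_force: [-0.2, -0.2, -2.8]
grip_width: 0.0083
```

```bash
python3 -c "
from t import *
plan(44,10,.003)"
```

```text
t 7.58 tilt 39.7 implied pivot shift mm [-0.3 -0.4  2.5] F [-0.2 -0.2 -2.8] M [0.24 0.3  0.02] w 0.008339112763865775
[-0.1   0.16  0.22] [-0.06  0.07  0.08] [-0.06  0.07  0.08] [-0.06  0.07  0.08] [-0.06  0.07  0.08] [-0.06  0.07  0.08] [-0.06  0.07  0.08] [-0.06  0.07  0.08] [-0.06  0.07  0.08] [-0.06  0.07  0.08] 
rot/row [-0.0058 -0.0048 -0.0003]
```

play_rows:
  travel:
    - [-0.1,0.14,0.18]
    - [-0.06,0.07,0.08]
    - [-0.06,0.07,0.08]
    - [-0.06,0.07,0.08]
    - [-0.06,0.07,0.08]
    - [-0.06,0.07,0.08]
    - [-0.06,0.07,0.08]
    - [-0.06,0.07,0.08]
    - [0,0,0]
    - [0,0,0]
    - [0,0,0]
  rotation:
    - [-0.006,-0.005,0]
    - [-0.006,-0.005,0]
    - [-0.006,-0.005,0]
    - [-0.006,-0.005,0]
    - [-0.006,-0.005,0]
    - [-0.006,-0.005,0]
    - [-0.006,-0.005,0]
    - [-0.006,-0.005,0]
    - [0,0,0]
    - [0,0,0]
    - [0,0,0]
  claw: [0.3,0.3,0.3,0.3,0.3,0.3,0.3,0.3,0.3,0.3,0.3]

```text
time_s: 8.5
position: [0.5792, 0.033, 0.1435]
tool_rot: [[0.453, 0.462, -0.762], [-0.528, -0.55, -0.647], [-0.718, 0.696, -0.005]]
ft_force: [-0.1, 0.3, -2.8]
grip_width: 0.0084
```

```bash
python3 -c "
from t import *
st()
pic('pics/b4.png','scene',(240,130,400,250),5)
pic('pics/b4t.png','top',(240,130,400,250),5)"
```

```text
t 8.5 tilt 43.7 implied pivot shift mm [-0.2 -0.2  2.2] F [-0.1  0.3 -2.8] M [ 0.41  0.4  -0.02] w 0.008434799046530952
```

View pics/b4.png

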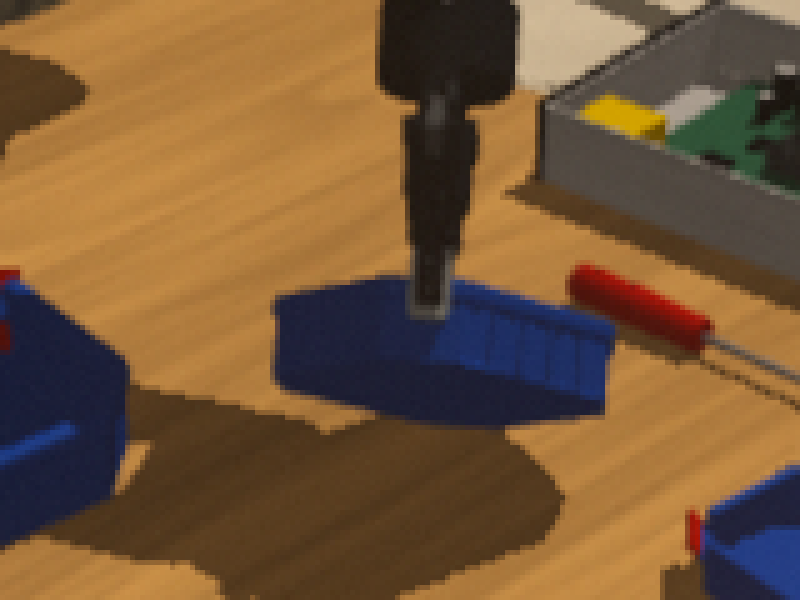

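View pics/b4t.png

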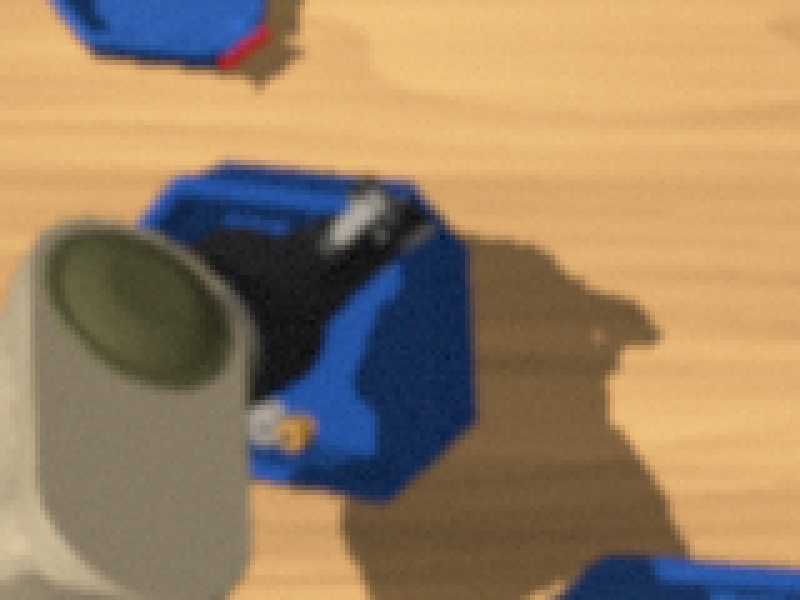

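```bash
cat >> t.py <<'E'
def trayT():
    o=env.observe(); Q=R.from_matrix(o['tool_rot'])*R.from_matrix(R0).inv()
    M0=R.from_euler('z',np.degrees(np.arctan2(-.767,.641))-45,degrees=True)
    c0=P0*[1,1,0]-M0.apply([.069,.059,0])   # grip rim at P0
    return o['position']+Q.apply(c0-P0),Q*M0
def intray(u,h,n='top'):
    c,Rt=trayT(); ci=env.camera_info(n)
    e=Rt.inv().apply(ci['eye']-c); w=Rt.inv().apply(ray(u,n,0.)-c); d_=w-e
    return e+d_*(h-e[2])/d_[2]
E
python3 - <<'E'
from t import *
for u in [(265,425),(293,432)]: print(intray(np.array(u)/5-.4+[240,130],.018).round(3))
c,Rt=trayT()
Ct=C@np.eye(3)
print(((proj(Rt.apply(C)+c,'top')-[240,130])*5).round())
print(((proj(Rt.apply([[-.067,-.057,.004],[-.07,-.06,0]])+c,'top')-[240,130])*5).round(), (Rt.apply([-.07,-.06,0])+c))
E
```

```text
[-0.026 -0.06   0.018]
[-0.009 -0.061  0.018]
[[121. 229.]
 [165. 176.]
 [355. 198.]
 [414. 267.]
 [423. 447.]
 [372. 495.]
 [189. 461.]
 [137. 397.]]
[[214. 398.]
 [214. 400.]] [0.51479699 0.13160016 0.0018945 ]
```

play_rows:
  travel:
    - [-0.1,0.14,0.2]
    - [-0.06,0.07,0.07]
    - [-0.06,0.07,0.07]
    - [-0.06,0.07,0.07]
    - [-0.06,0.07,0.07]
    - [-0.06,0.07,0.07]
    - [0,0,0]
    - [0,0,0]
    - [0,0,0]
    - [0,0,0]
  rotation:
    - [-0.009,-0.007,0]
    - [-0.009,-0.007,0]
    - [-0.009,-0.007,0]
    - [-0.009,-0.007,0]
    - [-0.009,-0.007,0]
    - [-0.009,-0.007,0]
    - [0,0,0]
    - [0,0,0]
    - [0,0,0]
    - [0,0,0]
  claw: [0.3,0.3,0.3,0.3,0.3,0.3,0.3,0.3,0.3,0.3]

```text
time_s: 9.43
position: [0.5753, 0.0385, 0.1504]
tool_rot: [[0.487, 0.427, -0.762], [-0.569, -0.506, -0.648], [-0.662, 0.749, -0.003]]
ft_force: [0.6, 0.7, -2.0]
grip_width: 0.0082
```

```bash
python3 -c "
from t import *
st()
pic('pics/b5t.png','top',(240,130,400,250),5)"
```

```text
t 9.43 tilt 48.1 implied pivot shift mm [ 2.9 -3.5  0.5] F [ 0.6  0.7 -2. ] M [0.35 0.4  0.03] w 0.008185087900083645
```

View pics/b5t.png

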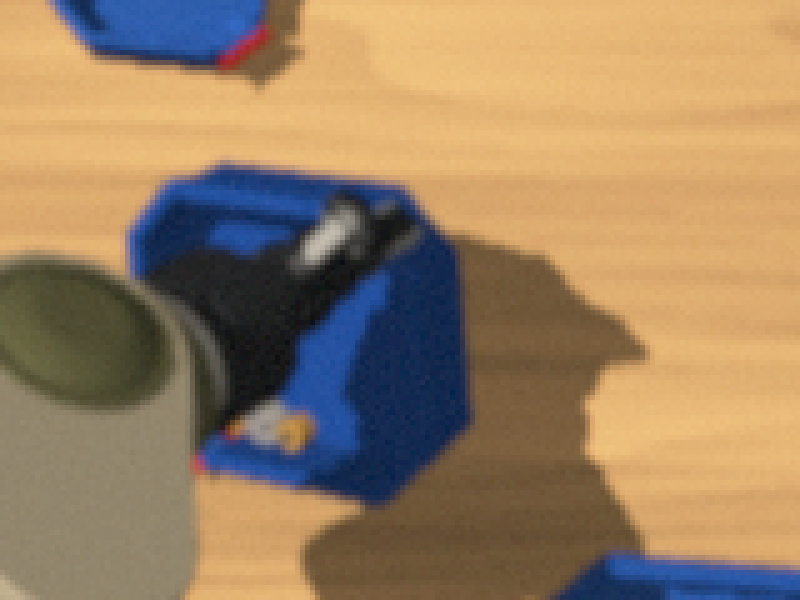

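```bash
python3 - <<'E'
from t import *
for u in [(236,428),(264,424),(295,432)]: print(intray(np.array(u)/5-.4+[240,130],.018).round(3))
c,Rt=trayT()
print(((proj(Rt.apply(C)+c,'top')-[240,130])*5).round())
B=C*[1,1,0]; print(((proj(Rt.apply(B)+c,'top')-[240,130])*5).round())
E
python3 -c "
import cv2
i=cv2.imread('pics/b5t.png')[340:520,150:420];cv2.imwrite('pics/b5c.png',cv2.resize(i,None,fx=2.9,fy=2.9))"
```

```text
[-0.048 -0.066  0.018]
[-0.029 -0.061  0.018]
[-0.009 -0.062  0.018]
[[119. 231.]
 [158. 180.]
 [341. 205.]
 [400. 274.]
 [415. 452.]
 [368. 498.]
 [192. 459.]
 [140. 396.]]
[[175. 203.]
 [214. 153.]
 [395. 177.]
 [452. 243.]
 [466. 417.]
 [419. 462.]
 [245. 426.]
 [195. 365.]]
```

View pics/b5c.png

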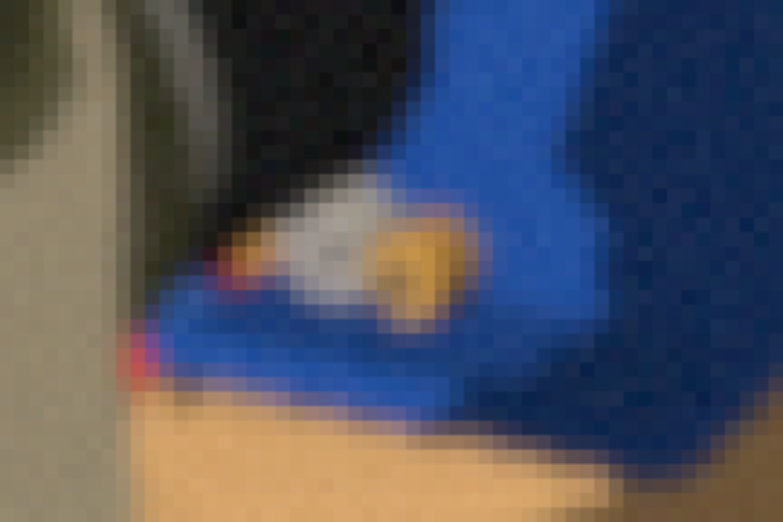

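The top view shows a spacer in the corner at (236,428), then a knob at (264,424) and a spacer at (295,432). They are queued along one side wall, and the last one is about 58 mm from the lip corner. I'll lift slightly and roll the tray about 15° so the queue packs in, then roll back.

```bash
cat >> t.py <<'E'
def pose2(th,psi,b):
    Q=R.from_rotvec(-d*np.radians(psi))*R.from_rotvec(a*np.radians(th)); return Q.apply(P0-piv)+piv+[0,0,b],Q*R.from_matrix(R0)
def plan2(th,psi,b,n):
    o,Rm=st(); p,q=pose2(th,psi,b); print('travel/row',((p-o['position'])*100/n).round(3),'rot/row',((q*Rm.inv()).as_rotvec()/n).round(4))
E
python3 -c "
from t import *
plan2(48,0,.009,4)
plan2(48,15,.011,10)"
```

```text
t 9.48 tilt 48.1 implied pivot shift mm [ 2.9 -3.4  0.5] F [-0.5 -0.  -2.5] M [0.43 0.45 0.  ] w 0.008281301202756056
travel/row [-0.078  0.072  0.207] rot/row [ 0.0005  0.0002 -0.001 ]
t 9.48 tilt 48.1 implied pivot shift mm [ 2.9 -3.4  0.5] F [-0.5 -0.  -2.5] M [0.43 0.45 0.  ] w 0.008281301202756056
travel/row [0.266 0.277 0.052] rot/row [-0.0166  0.0201 -0.0004]
```

play_rows:
  travel:
    - [0,0,0.3]
    - [0,0,0.3]
    - [0,0,0.2]
    - [0.27,0.28,0]
    - [0.3,0.31,0]
    - [0.3,0.31,0]
    - [0.3,0.31,0]
    - [0.3,0.31,0]
    - [0.3,0.31,0]
    - [0.3,0.31,0]
    - [0.3,0.31,0]
    - [0.3,0.31,0]
  rotation:
    - [0,0,0]
    - [0,0,0]
    - [0,0,0]
    - [-0.0185,0.0223,0]
    - [-0.0185,0.0223,0]
    - [-0.0185,0.0223,0]
    - [-0.0185,0.0223,0]
    - [-0.0185,0.0223,0]
    - [-0.0185,0.0223,0]
    - [-0.0185,0.0223,0]
    - [-0.0185,0.0223,0]
    - [-0.0185,0.0223,0]
  claw: [0.3,0.3,0.3,0.3,0.3,0.3,0.3,0.3,0.3,0.3,0.3,0.3]
  squeeze: 100

```text
time_s: 10.48
position: [0.602, 0.0663, 0.1607]
tool_rot: [[0.347, 0.581, -0.736], [-0.683, -0.382, -0.623], [-0.643, 0.718, 0.264]]
ft_force: [-0.4, -0.5, -3.2]
grip_width: 0.008
```

play_rows:
  travel:
    - [0,0,0]
    - [0,0,0]
    - [0,0,0]
  rotation:
    - [0,0,0]
    - [0,0,0]
    - [0,0,0]
  claw: [0.3,0.3,0.3]

```text
time_s: 10.73
position: [0.6027, 0.0671, 0.1605]
tool_rot: [[0.347, 0.581, -0.736], [-0.681, -0.383, -0.624], [-0.644, 0.718, 0.262]]
ft_force: [0.2, -0.6, -3.8]
grip_width: 0.0079
```

```bash
python3 -c "
from t import *
st()
plan2(48,0,.004,12)
pic('pics/b6t.png','top',(240,130,400,250),5)
c,Rt=trayT();print(Rt.as_matrix()[2].round(3)); print((Rt.apply(C*[1,1,0])+c)[:,2].round(3))"
```

```text
t 10.73 tilt 48.7 implied pivot shift mm [-0.4  0.4 16.6] F [ 0.2 -0.6 -3.8] M [0.55 0.2  0.02] w 0.007901607799638471
t 10.73 tilt 48.7 implied pivot shift mm [-0.4  0.4 16.6] F [ 0.2 -0.6 -3.8] M [0.55 0.2  0.02] w 0.007901607799638471
travel/row [-0.255 -0.214 -0.057] rot/row [ 0.0142 -0.0174 -0.0001]
[0.693 0.316 0.648]
[0.035 0.066 0.142 0.153 0.125 0.094 0.018 0.007]
```

View pics/b6t.png

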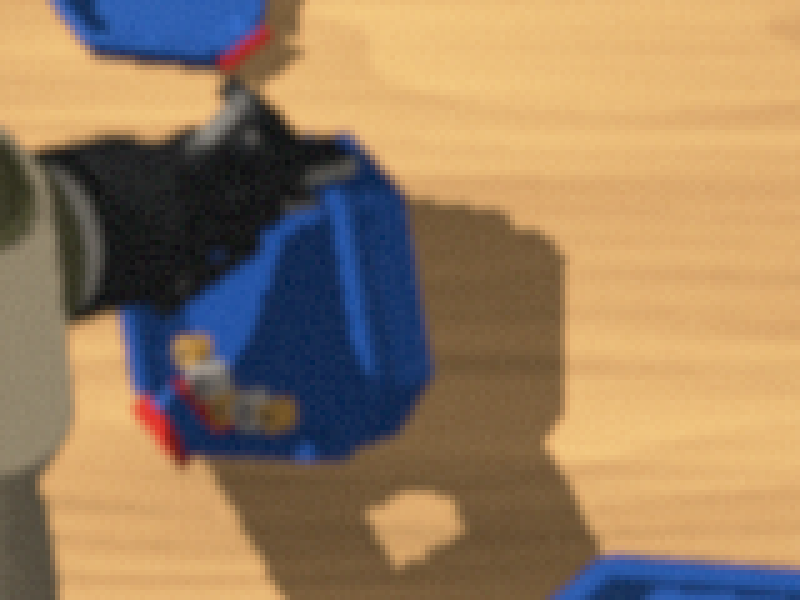

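```bash
python3 - <<'E'
from t import *
L=np.array([-.067,-.057])
for u in [(190,350),(208,377),(222,408),(248,410),(278,412)]:
    p=intray(np.array(u)/5-.4+[240,130],.016); print(p.round(3),(np.linalg.norm(p[:2]-L)*1e3).round())
import cv2
i=cv2.imread('pics/b6t.png')[310:480,100:330];cv2.imwrite('pics/b6c.png',cv2.resize(i,None,fx=3.4,fy=3.4))
E
```

```text
[-0.064 -0.029  0.016] 28.0
[-0.053 -0.044  0.016] 19.0
[-0.047 -0.06   0.016] 20.0
[-0.028 -0.061  0.016] 40.0
[-0.006 -0.062  0.016] 61.0
```

View pics/b6c.png

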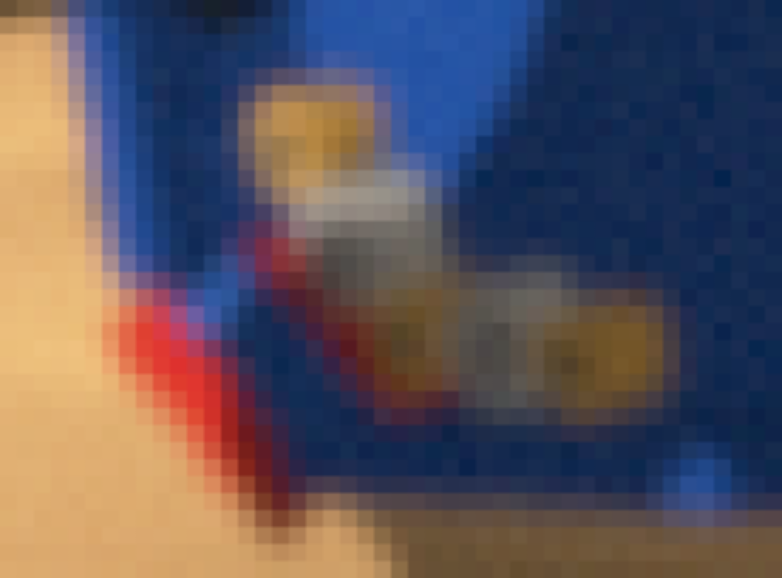

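All five parts are visible at crop (190,350), (208,377), (222,408), (248,410) and (278,412). They touch each other around the lip corner, but the last spacer is still 61 mm out along the wall. I'll roll further to shift the chain, then roll back.

```bash
python3 - <<'E'
from t import *
for th,psi in [(48,15),(46,28),(46,32),(44,30),(44,35)]:
    M0=R.from_euler('z',np.degrees(np.arctan2(-.767,.641))-45,degrees=True)
    z=(pose2(th,psi,0)[1]*R.from_matrix(R0).inv()*M0).as_matrix()[2]
    p=piv; print(th,psi,'tilt',np.degrees(np.arccos(z[2])).round(),'downhill deg from -x',np.degrees(np.arctan2(z[1],z[0])).round(1))
plan2(46,30,.022,10)
E
```

```text
48 15 tilt 50.0 downhill deg from -x 25.2
46 28 tilt 52.0 downhill deg from -x 8.5
46 32 tilt 54.0 downhill deg from -x 4.0
44 30 tilt 51.0 downhill deg from -x 5.3
44 35 tilt 54.0 downhill deg from -x -0.2
t 10.78 tilt 48.7 implied pivot shift mm [-0.5  0.3 16.7] F [ 0.2 -0.3 -3. ] M [ 0.6   0.11 -0.02] w 0.007749576393481448
travel/row [ 0.288  0.172 -0.122] rot/row [-0.0141  0.0213 -0.0014]
```

play_rows:
  travel:
    - [0.29,0.17,-0.05]
    - [0.29,0.17,-0.1]
    - [0.29,0.17,-0.1]
    - [0.29,0.17,-0.1]
    - [0.29,0.17,-0.12]
    - [0.29,0.17,-0.12]
    - [0.29,0.17,-0.12]
    - [0.29,0.17,-0.12]
    - [0.29,0.17,-0.12]
    - [0,0,0]
    - [0,0,0]
    - [0,0,0]
  rotation:
    - [-0.014,0.021,-0.0014]
    - [-0.014,0.021,-0.0014]
    - [-0.014,0.021,-0.0014]
    - [-0.014,0.021,-0.0014]
    - [-0.014,0.021,-0.0014]
    - [-0.014,0.021,-0.0014]
    - [-0.014,0.021,-0.0014]
    - [-0.014,0.021,-0.0014]
    - [-0.014,0.021,-0.0014]
    - [0,0,0]
    - [0,0,0]
    - [0,0,0]
  claw: [0.3,0.3,0.3,0.3,0.3,0.3,0.3,0.3,0.3,0.3,0.3,0.3]

```text
time_s: 11.78
position: [0.6287, 0.0812, 0.1508]
tool_rot: [[0.211, 0.71, -0.672], [-0.767, -0.306, -0.564], [-0.606, 0.635, 0.48]]
ft_force: [0.1, -0.4, -2.2]
grip_width: 0.008
```

```bash
python3 -c "
from t import *
st()
pic('pics/b7t.png','top',(240,130,360,220),6.6)
c,Rt=trayT();print(Rt.as_matrix()[2].round(3)); print((Rt.apply(C*[1,1,0])+c)[:,2].round(3))"
```

```text
t 11.78 tilt 49.7 implied pivot shift mm [-0.6 -1.3 23. ] F [ 0.1 -0.4 -2.2] M [ 0.72 -0.07 -0.  ] w 0.008026826943113904
[0.788 0.104 0.607]
[0.015 0.042 0.128 0.149 0.14  0.113 0.026 0.006]
```

View pics/b7t.png

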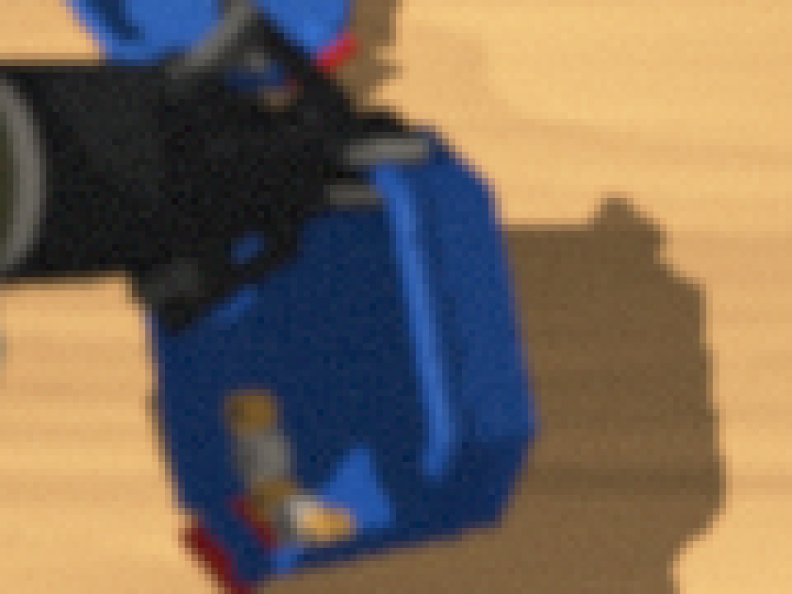

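```bash
python3 - <<'E'
from t import *
L=np.array([-.067,-.057])
for u in [(250,408),(265,452),(272,492),(303,515),(332,522)]:
    p=intray(np.array(u)/6.6-.42+[240,130],.016); print(p.round(3),(np.linalg.norm(p[:2]-L)*1e3).round())
plan2(46,0,.006,14)
E
```

```text
[-0.06  -0.011  0.016] 46.0
[-0.055 -0.03   0.016] 30.0
[-0.055 -0.045  0.016] 17.0
[-0.037 -0.057  0.016] 30.0
[-0.02  -0.062  0.016] 48.0
t 11.83 tilt 49.7 implied pivot shift mm [-0.7 -1.3 23. ] F [ 0.7  0.7 -4. ] M [0.72 0.02 0.01] w 0.007865247126604602
travel/row [-0.38  -0.312  0.007] rot/row [ 0.0232 -0.0276  0.0002]
```

The chain has shifted and is now balanced about the corner: the parts are 17–48 mm from the lip point. I'll roll back so the lip corner is lowest.

play_rows:
  travel:
    - [-0.4,-0.3,0]
    - [-0.4,-0.3,0]
    - [-0.4,-0.3,0]
    - [-0.4,-0.3,0]
    - [-0.4,-0.3,0]
    - [-0.4,-0.3,0]
    - [-0.4,-0.3,0]
    - [-0.4,-0.3,0]
    - [-0.4,-0.3,0]
    - [-0.4,-0.3,0]
    - [-0.4,-0.3,0]
  rotation:
    - [0.023,-0.0276,0]
    - [0.023,-0.0276,0]
    - [0.023,-0.0276,0]
    - [0.023,-0.0276,0]
    - [0.023,-0.0276,0]
    - [0.023,-0.0276,0]
    - [0.023,-0.0276,0]
    - [0.023,-0.0276,0]
    - [0.023,-0.0276,0]
    - [0.023,-0.0276,0]
    - [0.023,-0.0276,0]
  claw: [0.3,0.3,0.3,0.3,0.3,0.3,0.3,0.3,0.3,0.3,0.3]

```text
time_s: 12.75
position: [0.5803, 0.0461, 0.1534]
tool_rot: [[0.422, 0.487, -0.764], [-0.592, -0.49, -0.639], [-0.686, 0.723, 0.082]]
ft_force: [0.7, -0.5, -3.2]
grip_width: 0.008
```

```bash
python3 - <<'E'
from t import *
plan2(45,0,.005,3)
c,Rt=trayT();print(Rt.as_matrix()[2].round(3)); print((Rt.apply(C*[1,1,0])+c)[:,2].round(3))
E
```

```text
t 12.75 tilt 46.2 implied pivot shift mm [-4.3  0.7  7.9] F [ 0.7 -0.5 -3.2] M [0.42 0.32 0.04] w 0.007985070104106044
travel/row [-0.107 -0.354 -0.151] rot/row [ 0.0233 -0.0179  0.001 ]
[0.568 0.447 0.691]
[0.045 0.075 0.138 0.141 0.101 0.071 0.008 0.004]
```

play_rows:
  travel:
    - [-0.1,-0.3,-0.1]
    - [-0.1,-0.3,-0.1]
    - [0,0,0]
    - [0,0,0]
    - [0,0,0]
  rotation:
    - [0.02,-0.016,0.001]
    - [0.02,-0.016,0.001]
    - [0,0,0]
    - [0,0,0]
    - [0,0,0]
  claw: [0.3,0.3,0.3,0.3,0.3]

```text
time_s: 13.17
position: [0.5751, 0.0382, 0.1533]
tool_rot: [[0.446, 0.462, -0.766], [-0.564, -0.519, -0.642], [-0.695, 0.719, 0.029]]
ft_force: [0.2, 0.9, -2.0]
grip_width: 0.008
```

```bash
python3 - <<'E'
from t import *
plan2(45,0,.002,3)
c,Rt=trayT();print(Rt.as_matrix()[2].round(3)); print((Rt.apply(C*[1,1,0])+c)[:,2].round(3))
pic('pics/b8t.png','top',(240,130,360,220),6.6)
s=env.get_image('top');cv2.imwrite('pics/f_top.png',s[:,:,::-1]);cv2.imwrite('pics/f_sc.png',env.get_image('scene')[:,:,::-1])
E
```

```text
t 13.17 tilt 45.5 implied pivot shift mm [-4.4 -1.2  8.4] F [ 0.2  0.9 -2. ] M [0.42 0.33 0.04] w 0.00802093281324538
travel/row [ 0.064 -0.093 -0.248] rot/row [ 0.0096 -0.0062  0.0009]
[0.528 0.481 0.7  ]
[0.05  0.08  0.139 0.14  0.097 0.066 0.008 0.007]
```

View pics/b8t.png

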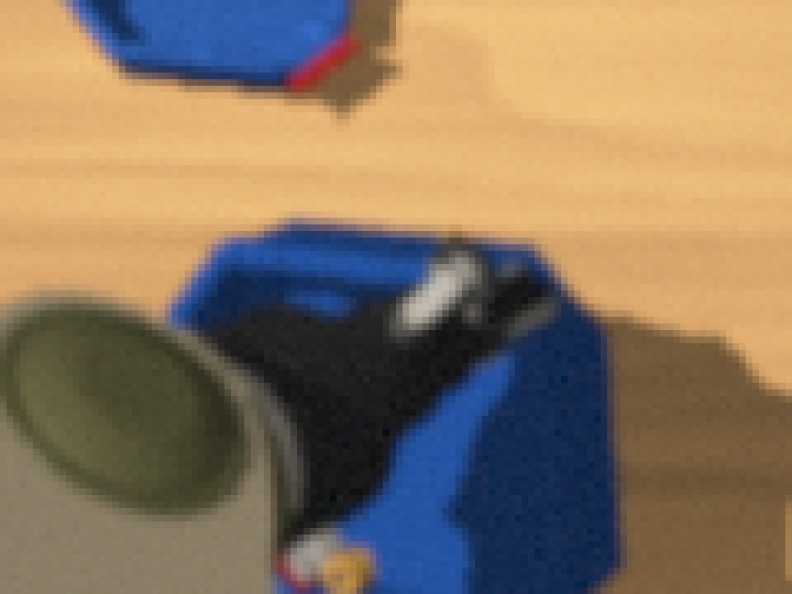

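View pics/f_sc.png

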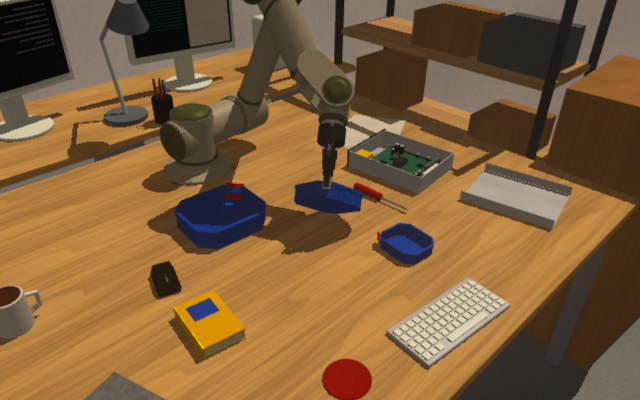

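```bash
python3 - <<'E'
from t import *
L=np.array([-.067,-.057])
for u in [(312,553),(345,568)]:
    p=intray(np.array(u)/6.6-.42+[240,130],.016); print(p.round(3),(np.linalg.norm(p[:2]-L)*1e3).round())
a_=cv2.imread('pics/f_sc.png').astype(int);b_=cv2.imread('pics/scene0.png').astype(int)
m=np.abs(a_-b_).max(2)>45; m[:, :]&=True
n,_,s,_=cv2.connectedComponentsWithStats(m.astype(np.uint8)); print([tuple(x) for x in s[1:] if x[4]>6])
a_=cv2.imread('pics/f_top.png').astype(int);b_=cv2.imread('pics/top0.png').astype(int)
n,_,s,_=cv2.connectedComponentsWithStats((np.abs(a_-b_).max(2)>45).astype(np.uint8)); print([tuple(map(int,x)) for x in s[1:] if x[4]>6])
E
```

```text
[-0.044 -0.056  0.016] 23.0
[-0.029 -0.06   0.016] 38.0
[(np.int32(243), np.int32(0), np.int32(57), np.int32(26), np.int32(636)), (np.int32(282), np.int32(0), np.int32(54), np.int32(94), np.int32(1881)), (np.int32(343), np.int32(0), np.int32(17), np.int32(27), np.int32(327)), (np.int32(336), np.int32(27), np.int32(7), np.int32(2), np.int32(9)), (np.int32(341), np.int32(27), np.int32(18), np.int32(44), np.int32(425)), (np.int32(192), np.int32(50), np.int32(24), np.int32(29), np.int32(483)), (np.int32(248), np.int32(50), np.int32(7), np.int32(15), np.int32(59)), (np.int32(335), np.int32(68), np.int32(4), np.int32(5), np.int32(10)), (np.int32(211), np.int32(72), np.int32(61), np.int32(46), np.int32(865)), (np.int32(342), np.int32(77), np.int32(7), np.int32(6), np.int32(21)), (np.int32(293), np.int32(78), np.int32(8), np.int32(6), np.int32(20)), (np.int32(337), np.int32(79), np.int32(4), np.int32(3), np.int32(9)), (np.int32(168), np.int32(80), np.int32(40), np.int32(28), np.int32(649)), (np.int32(301), np.int32(91), np.int32(49), np.int32(30), np.int32(695)), (np.int32(215), np.int32(102
[... 365 characters left out ...]
t32(140), np.int32(36), np.int32(44), np.int32(722)), (np.int32(212), np.int32(141), np.int32(3), np.int32(9), np.int32(19)), (np.int32(187), np.int32(170), np.int32(41), np.int32(13), np.int32(225)), (np.int32(147), np.int32(172), np.int32(88), np.int32(62), np.int32(841)), (np.int32(141), np.int32(185), np.int32(12), np.int32(8), np.int32(46)), (np.int32(170), np.int32(184), np.int32(31), np.int32(9), np.int32(116)), (np.int32(186), np.int32(203), np.int32(61), np.int32(22), np.int32(823))]
[(88, 157, 285, 243, 24259), (285, 174, 7, 3, 13), (229, 234, 12, 12, 62), (355, 248, 71, 74, 2640), (304, 307, 147, 77, 5262), (0, 354, 169, 46, 4357), (332, 375, 67, 25, 784), (323, 390, 19, 10, 117)]
```

View pics/f_top.png

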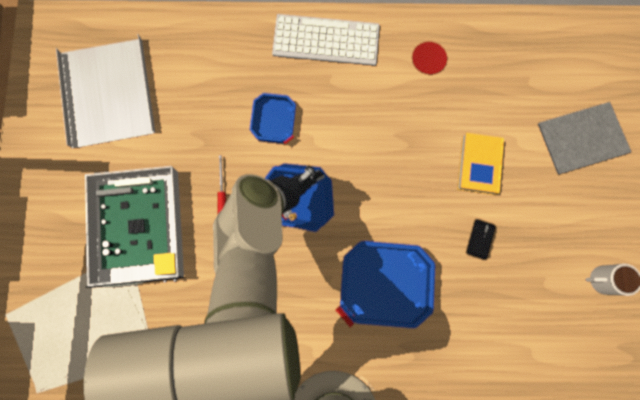

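play_rows:
  travel:
    - [0,0,0]
    - [0,0,0]
    - [0,0,0]
    - [0,0,0]
  rotation:
    - [0,0,0]
    - [0,0,0]
    - [0,0,0]
    - [0,0,0]
  claw: [0.3,0.3,0.3,0.3]

```text
time_s: 13.65
position: [0.5758, 0.0391, 0.1528]
tool_rot: [[0.447, 0.463, -0.765], [-0.563, -0.519, -0.643], [-0.695, 0.718, 0.029]]
ft_force: [-0.2, 0.2, -2.8]
grip_width: 0.008
```

```bash
python3 -c "
from t import *
st(); c,Rt=trayT(); print((Rt.apply(C*[1,1,0])+c)[:,2].round(3)); env.close_job()"
```

```text
t 13.65 tilt 45.5 implied pivot shift mm [-4.  -0.4  7.9] F [-0.2  0.2 -2.8] M [0.41 0.3  0.  ] w 0.008045933666021313
[0.05  0.08  0.138 0.139 0.096 0.066 0.008 0.006]
the job is handed in; nothing more can be done
```

I gripped the middle-sized blue tray by the rim opposite the lip and tilted it to about 45°. I then rolled it sideways and back so the parts packed into the red-lip corner. It was handed in at 13.7 s, still held, with the lip corner lowest, about 7 mm above the desk by the arm's pose.

**Parts:** In the last clear view, with the tray rolled sideways, all five were in the tray, touching each other and 17–48 mm from the gathering point. After rolling back, the arm hid three of them. The two I could see had moved in to 23 and 38 mm, so the final place of the other three is inferred.

**Surroundings:** I saw no part on the desk and nothing else that had moved. In the final top picture the arm covers part of the screwdriver. The wrist force readings stayed under 4 N.

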